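# Set the bearing gauge with its cross-arm adjuster

### The job

Set the bearing gauge for the next batch: with the gripper shut and used as one finger, push gently on an arm of the brass cross-arm adjuster and turn it until the dial's needle points at the raised tab on the dial's rim, within the width of the tab; either way round will do. Do not grip the adjuster, do not touch the needle itself, and leave everything else on the bench where it is. Then take the finger away so that the needle stays there.

Things in the scene. Friction and masses are not known exactly. Their poses are not given: they have to be found in the camera images.
- gauge: Bearing gauge, bolted down: grey cast base 160 x 330 x 30 mm (own x, y, z), origin at the centre of its underside, z up. Adjuster axis upright at own y = -85 mm, x = 0, on a 40 mm wide post 65 mm high; dial axis upright at own y = +85 mm, x = 0. The dial is 144 mm across, its white face 43 mm above the bench.
- adjuster: Brass cross-arm adjuster, turns level; origin on its upright axis, mid-height of the arms, 82 mm above the bench. Four round arms 11 mm thick along own +x, +y, -x, -y, ending in 18 mm balls 70 mm from the axis. Hub 34 mm across, top 21 mm above the arms' middle; 46 mm free below the arms. No stop within 5 rad either way; needs 0.12 N m (2.4 N at 50 mm), stays where left.
- needle: Black dial needle, 5 mm wide and 58 mm from the dial's axis to the tip; origin on the dial's axis 45 mm above the bench, own x axis towards its tip, z up. A short broad tail points the other way. Driven from the adjuster through the base, 1:1 and in the same sense (both counterclockwise seen from above).
- needle_tip (a point): The needle's tip, 58 mm from the dial's axis.
- bezel: Steel ring clamped round the dial (it does not move), 142 mm across, with one raised bright metal tab on it, 12 mm wide, 14 mm high, from 62 to 89 mm from the axis; origin on the dial's axis 42 mm above the bench, own x axis towards the tab.
- tab_point (a point): The point 58 mm from the dial's axis, just inside the middle of the tab, where the needle's tip must come.
- race: Bystander: loose steel bearing race, 62 mm across, 18 mm high; origin at the centre of its underside.
- cup_a: Bystander: loose black polymer seal cup, 54 mm across, 24 mm high; origin at the centre of its underside.
- cup_b: Bystander: a second seal cup, the same.
- end_plate: Bystander: loose rusty idler end plate, 110 mm across, 26 mm high at its boss; origin at the centre of its underside.
- carton: Bystander: loose bearing carton, 70 x 70 x 40 mm; origin at the centre of its underside.
- shaft: Bystander: loose upright steel shaft stub, 35 mm across, 60 mm high; origin at the centre of its underside.
- wrench: Bystander: loose wrench 160 mm long lying flat; origin at the middle of its underside.

How it is judged:
By the outcome, as a careful person would: the job done as asked, in the order asked, and still so for the second after the job is handed in, with the robot touching nothing.
It also fails if it takes over 51 s, if anything falls off the work surface, if the arm or the gripper's body presses on something with over 40 N, if the wrist force passes 120 N, or if a joint passes its speed limit or range.

### The arm

A 6-joint arm with a two-finger parallel gripper is mounted at the origin on the work surface. World frame = base frame: x ahead of the robot, y to its left, z up, the work surface at z = 0. Lengths are in m, angles in rad, forces in N, time in s.
With the tool pointing down it reaches from about 0.2 to 0.875 m from the base axis. Payload 3.4 kg.
Tool frame: the origin (TCP) lies between the finger pads; the fingertips stand 25 mm ahead of it and the grasp point (between the pads) lies 6 mm ahead of it (r.nose_length is the z of the fingertips in the tool frame, in m); z points along the fingers, x is the direction in which the jaws open and shut, and the axes are right-handed (so a half turn about z gives the same grasp; the last joint's range is limited). The gripper opens to 94 mm and grips with 3 to 60 N. Pads are 16 mm wide; open, the fingers measure 119 mm over their backs; the gripper's body (75 mm by 177 mm) begins 78 mm behind the grasp point.
Start: joints at [-1.24, 0.276, 1.505, -0, 1.361, -0.121], TCP at [0.251, -0.517, 0.23] pointing down, gripper open.
Joint ranges: [-2.89, 2.89], [-0.75, 2.08], [0.22, 2.7], [-1.18, 4.32], [0.11, 2.71], [-2.7, 2.7]. Speed limits (rad/s): [2.57, 2.57, 3.14, 3.14, 3.14, 3.14].

### API

Orientations are given as a unit quaternion [w, x, y, z].
In Python, from plant import r, gripper_to, inverse_kinematics, vision, models, telemetry gives the robot as it stands. Calls block until the motion is done:
- r.move_to(position, orientation): joint-space move of the TCP to a pose.
- r.move_l(position, rot=None, vel=0.15, guard=None): straight line of the TCP; rot=None keeps the orientation; vel is the mean speed in m/s. With guard (N) it stops when the force on the tool has changed by that much, and returns True; else False.
- r.movej(angles): joint-space move.
- gripper_to(opening, f_grip=None): finger opening in m; f_grip is the grip in N (None keeps the last); returns when the fingers have stopped.
- r.hold(seconds).
- inverse_kinematics(position, orientation): joint angles nearest the present ones, or None.
- vision.snapshot(name): name is "side" or "top"; returns the picture (384x512x3 uint8, red, green, blue); there is no depth.
- vision.get_calibration(name): a dict with "fx", "fy", "cx", "cy" (pixels), "D" ([k1, k2, p1, p2, k3] as OpenCV has them; the pictures are not rectified), "position" and "orientation" of the camera in the world. Camera axes: x right, y down, z forward; pixel columns grow to the right and rows downward; lengths in m; the calibration is good to about 2 mm. A picture is of the moment at which its call begins. get_calibration takes no time and is no camera call.
A pose or a line that the arm cannot do raises r.PlanningError and nothing moves.
- r.sign_off(): hands the job in, once; it reports no verdict.
Trained networks look in the newest picture that a camera, given by its name, has taken for a name from the list of things; names that differ only in an ending like _2 or _b are one class to them, and where a whole thing is asked for, a point or a joint stands for the part that bears it (a point fixed in the world has none). Each returns a list of dicts, best first, with "score" (0 to 1); they miss things now and then, are a little off and sometimes report something else, mostly with a low value. They report only what shows in the picture. A call takes as long as a camera call.
- models.boxes_of(thing, camera): "at" ([x, y, z] in m, in world coordinates, good to about 4 mm: the middle of the surface that is visible of it).
- models.regions_of(thing, camera): "pixels" (384x512 bool, what is visible of it).
- models.mark_of(thing, camera): "at" ([x, y, z] in m, in world coordinates, good to about 4 mm: a listed point, or the origin of a listed thing).
Readings, each from a call of its own:
- telemetry.current_t(): time.
- telemetry.current_joints(): joint angles.
- telemetry.current_dq(): joint speeds.
- telemetry.current_joint_efforts(): joint torques, N m.
- telemetry.current_ee_pos(): TCP position.
- telemetry.current_tool_rot(): TCP orientation.
- telemetry.current_wrist_force(): force on the tool from outside, world axes, zero at the start.
- telemetry.current_torque(): the same for the moment, N m.
- telemetry.current_opening(): finger opening in m.
Only numpy, scipy, OpenCV 4.12 (cv2) and the standard library are available. Lean on these libraries where they do the work, as an engineer would, in place of code of your own. Each camera call takes 0.05 s, during which the arm holds its last target. There are 200 camera calls.

## Working session

There is one attempt and no reset: what is moved stays moved. The work goes in short steps, each a Python script; the robot and the scene stay as the last script left them, time stands still between calls to the robot, and variables do not carry over. Pictures are saved under pics/ and viewed, about 8 in all and at most 12, crops included, and the job is handed in when it is done.

```bash
mkdir -p pics; ls; python3 - <<'E'
from plant import r, vision, models, telemetry
import cv2, numpy as np
for c in("top","side"):
    im=vision.snapshot(c); cv2.imwrite(f"pics/{c}0.png",im[:,:,::-1])
    k=vision.get_calibration(c); print(c,np.round(k["position"],3),np.round(k["orientation"],3),k["fx"])
    for n in("gauge","adjuster","needle","needle_tip","bezel","tab_point","race","cup_a","end_plate","carton","shaft","wrench"):
        print(n,[(np.round(d["at"],3).tolist(),round(d["score"],2)) for d in models.mark_of(n,c)[:3]])
print(telemetry.current_t(),r.nose_length)
E
```

```text
pics
top [0.474 0.052 0.818] [ 0.081 -0.698  0.709 -0.056] 350.00361779558307
gauge [([0.538, 0.12, 0.001], 0.83)]
adjuster [([0.56, 0.039, 0.084], 0.95)]
needle [([0.507, 0.2, 0.042], 0.7)]
needle_tip [([0.564, 0.222, 0.049], 0.65)]
bezel [([0.476, 0.257, 0.05], 0.16)]
tab_point [([0.476, 0.254, 0.054], 0.57)]
race [([0.682, 0.131, 0.001], 0.8)]
cup_a [([0.366, 0.184, -0.003], 0.94), ([0.418, 0.074, -0.002], 0.66), ([0.682, 0.131, 0.002], 0.54)]
end_plate [([0.654, 0.286, -0.001], 0.81)]
carton [([0.723, 0.032, -0.002], 0.87)]
shaft [([0.48, 0.332, 0.004], 0.78)]
wrench [([0.614, -0.102, -0.005], 0.72)]
side [0.333 0.924 0.661] [ 0.063 -0.133  0.867 -0.476] 418.50308068546343
gauge [([0.534, 0.118, -0.001], 0.84)]
adjuster [([0.565, 0.043, 0.084], 0.87), ([0.656, 0.286, 0.004], 0.5)]
needle [([0.51, 0.208, 0.042], 0.6)]
needle_tip [([0.561, 0.223, 0.047], 0.64), ([0.686, 0.131, -0.001], 0.45)]
bezel []
tab_point [([0.477, 0.25, 0.051], 0.97)]
race [([0.688, 0.13, -0.003], 0.68), ([0.614, -0.102, -0.0], 0.19)]
cup_a [([0.368, 0.183, 0.003], 0.94), ([0.42, 0.077, 0.0], 0.88), ([0.562, 0.221, 0.049], 0.7)]
end_plate [([0.653, 0.286, 0.005], 0.65)]
carton [([0.722, 0.032, 0.001], 0.63)]
shaft [([0.474, 0.333, -0.001], 0.64)]
wrench [([0.48, 0.253, 0.052], 0.65), ([0.613, -0.099, -0.001], 0.53)]
1.3 0.025
```

```bash
python3 - <<'E'
import cv2
im=cv2.imread("pics/top0.png"); cv2.imwrite("pics/top0b.png",cv2.resize(im,(800,600),interpolation=cv2.INTER_CUBIC))
E
```

```text
(no output)
```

View pics/top0b.png

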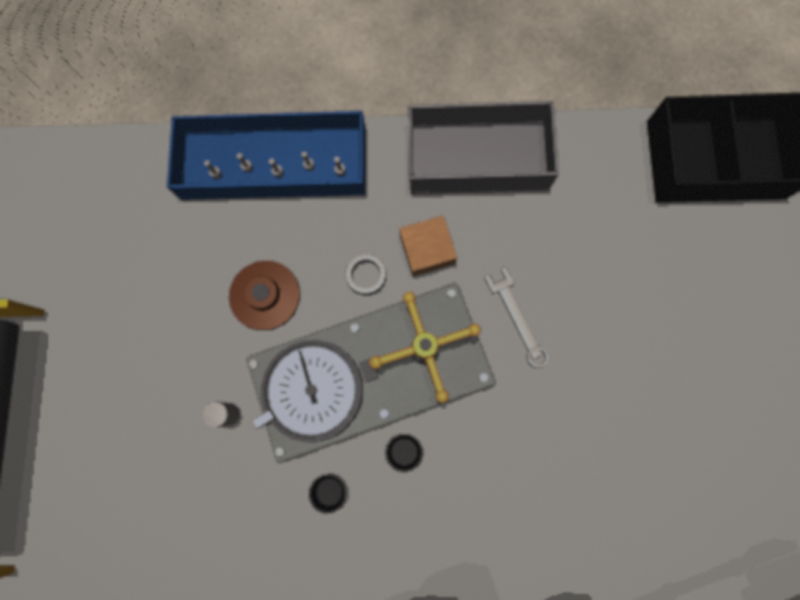

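View pics/side0.png

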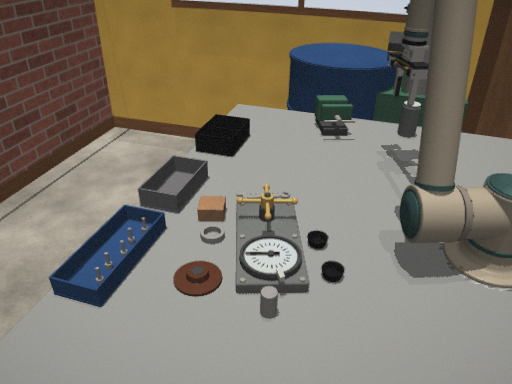

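Seen from above, the needle tip is at about (300,352) with its hub at (311,390), and the tab is at about (263,419). The adjuster hub is at (425,345), with one arm parallel to the needle. The needle is at about 19° and the tab at about 124°, so a counterclockwise turn of about 105° is needed. The space around the adjuster arms is free.

```bash
cat > h.py <<'E'
from plant import r, gripper_to, inverse_kinematics, vision, models, telemetry
import numpy as np, cv2
from scipy.spatial.transform import Rotation as R
AX=np.array([0.5625,0.041]); DIAL=AX+0.17*np.array([-0.309,0.951])
def pose(a,k,flip,z=0.068+0.025,back=0.0,rad=0.046):
    """finger pushing arm at needle-angle a (deg) + 90k, face parallel to the arm, 'back' m behind contact"""
    t=np.radians(a+90*k); u=np.array([np.cos(t),np.sin(t)]); n=np.array([-u[1],u[0]])
    p=AX+rad*u-(0.0135+back)*n
    x=np.array([*u,0])*(1-2*flip); zz=np.array([0,0,-1.])
    q=R.from_matrix(np.c_[x,np.cross(zz,x),zz]).as_quat()
    return np.array([*p,z]), q[[3,0,1,2]]
def look(n=1):
    """needle and tab angle (deg) about the dial axis, by camera"""
    for c in("side","top"):
        for _ in range(n):
            im=vision.snapshot(c); g={}
            for t in("needle","needle_tip","tab_point"):
                m=models.mark_of(t,c); g[t]=(np.array(m[0]["at"][:2]),m[0]["score"]) if m else None
            f=lambda a:None if a is None else (round(float(np.degrees(np.arctan2(*(a[0]-DIAL)[::-1]))),1),round(a[1],2))
            print(c,"needle",f(g["needle_tip"]),"tab",f(g["tab_point"]),g["needle"])
    return im
E
python3 - <<'E'
from h import *
print(DIAL)
for k in range(4):
    for f in(0,1):
        out=[]
        for a in(-12,18,50,90,125):
            q=inverse_kinematics(*pose(a,k,f)); out.append(None if q is None else [round(float(q[0]),2),round(float(q[4]),2),round(float(q[5]),2)])
        print(k,f,out)
E
```

```text
[0.50997 0.20267]
0 0 [[-0.08, 1.08, 0.12], [-0.04, 1.08, -0.36], [-0.0, 1.08, -0.88], [0.03, 1.06, -1.54], [0.03, 1.03, -2.15]]
0 1 [None, None, [-0.0, 1.08, 2.27], [0.03, 1.06, 1.6], [0.03, 1.03, 0.99]]
1 0 [[0.02, 1.06, -1.34], [0.03, 1.04, -1.85], [0.02, 1.02, -2.42], None, [-0.08, 1.0, 2.45]]
1 1 [[0.02, 1.06, 1.8], [0.03, 1.04, 1.29], [0.02, 1.02, 0.72], [-0.03, 1.0, -0.03], [-0.08, 1.0, -0.7]]
2 0 [None, None, [-0.11, 1.0, 2.16], [-0.14, 1.03, 1.43], [-0.13, 1.05, 0.83]]
2 1 [[-0.01, 1.01, 0.2], [-0.06, 1.0, -0.37], [-0.11, 1.0, -0.98], [-0.14, 1.03, -1.71], [-0.13, 1.05, -2.31]]
3 0 [[-0.13, 1.02, 1.65], [-0.14, 1.04, 1.12], [-0.12, 1.06, 0.58], [-0.07, 1.08, -0.07], [-0.02, 1.08, -0.63]]
3 1 [[-0.13, 1.02, -1.49], [-0.14, 1.04, -2.02], [-0.12, 1.06, -2.56], None, [-0.02, 1.08, 2.51]]
```

```bash
python3 - <<'E'
from h import *
K,F=3,0
gripper_to(0.0,20)
p,q=pose(-12,K,F,z=0.2); r.move_to(p,q)
p,q=pose(-12,K,F); print("down hit",r.move_l(p,vel=0.12,guard=6))
f0=np.array(telemetry.current_wrist_force())
for a in (0,12,24,36,48,60,72,84,94):
    p,q=pose(a,K,F); h=r.move_l(p,q,vel=0.04,guard=18)
    print(a,h,np.round(np.array(telemetry.current_wrist_force())-f0,1),round(telemetry.current_t(),1))
    if h: break
im=look(); cv2.imwrite("pics/top1.png",cv2.resize(im,(800,600))[:,:,::-1])
cv2.imwrite("pics/side1.png",cv2.resize(vision.snapshot("side")[180:320,180:360],None,fx=4,fy=4,interpolation=2)[:,:,::-1])
E
```

```text
down hit False
0 False [ 0.6 -0.5  1.2] 6.3
12 False [-0.3 -1.  -0.5] 6.7
24 False [-1.3 -0.6 -0.3] 7.1
36 False [-1.6 -0.7 -1. ] 7.5
48 False [-0.6 -1.3 -1.5] 7.9
60 False [ 0.1 -0.2 -0.1] 8.3
72 False [ 0.1 -1.1 -0.5] 8.7
84 False [ 1.7 -1.  -0.1] 9.1
94 False [ 1.  -1.2  0.1] 9.4
side needle (98.4, 0.41) tab (125.7, 0.68) (array([0.5066, 0.2084]), 0.55)
top needle (94.7, 0.64) tab (124.7, 0.91) (array([0.5076, 0.2047]), 0.69)
```

View pics/side1.png

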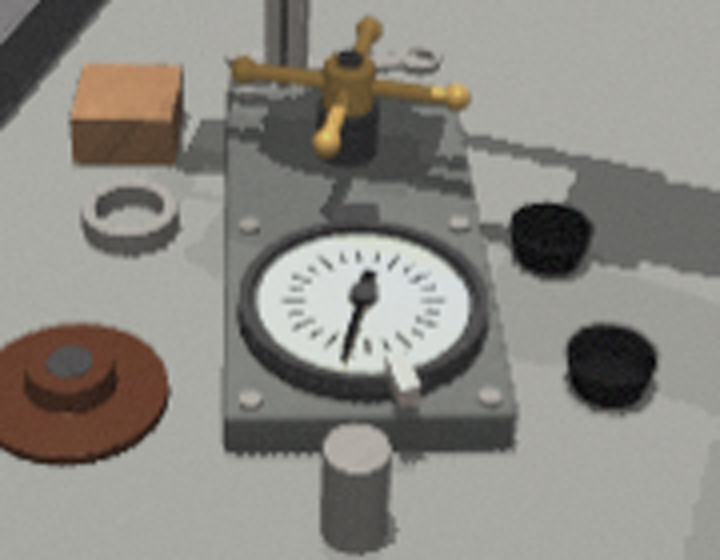

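In the side crop, the needle tip is at (347,360), the hub at (365,292) and the inner end of the tab at about (393,365). The needle follows the commanded angle and has about 28° to go.

```bash
python3 - <<'E'
from h import *
for a in (102,110,118):
    p,q=pose(a,3,0); print(a,r.move_l(p,q,vel=0.03,guard=18))
r.hold(0.3); look(2)
cv2.imwrite("pics/side2.png",cv2.resize(vision.snapshot("side")[225:300,230:315],None,fx=8,fy=8,interpolation=2)[:,:,::-1])
E
```

```text
102 False
110 False
118 False
side needle (121.9, 0.66) tab (121.7, 0.73) (array([0.5081, 0.2082]), 0.57)
side needle (121.3, 0.62) tab (120.7, 0.9) (array([0.5093, 0.2094]), 0.62)
top needle (121.9, 0.52) tab (126.2, 0.91) (array([0.5086, 0.1984]), 0.51)
top needle (-22.9, 0.69) tab (122.9, 0.6) (array([0.5073, 0.2014]), 0.54)
```

View pics/side2.png

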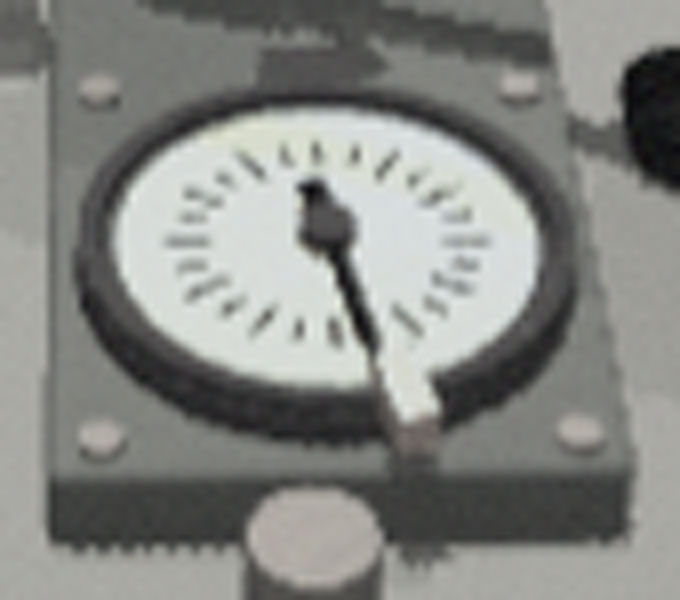

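The needle is now near the tab's left edge: tip at (375,350) in the crop, top of the tab roughly (375..435, 360) to (393..438, 418). I'll measure the remaining angle from pixels.

```bash
cat >> h.py <<'E'
def unproj(c,uv,z):
    k=vision.get_calibration(c); M=np.array([[k["fx"],0,k["cx"]],[0,k["fy"],k["cy"]],[0,0,1]])
    x=cv2.undistortPoints(np.array(uv,float).reshape(-1,1,2),M,np.array(k["D"]))[:,0]
    w=k["orientation"]; d=R.from_quat([w[1],w[2],w[3],w[0]]).apply(np.c_[x,np.ones(len(x))]); o=np.array(k["position"])
    return (o+d*((z-o[2])/d[:,2])[:,None])[:,:2]
def rect(c,z,im):
    """plan view of plane z around the dial, 0.25 mm/px, +x right +y up, 400x... px"""
    s=0.0003; n=600
    k=vision.get_calibration(c); w=k["orientation"]; Q=R.from_quat([w[1],w[2],w[3],w[0]]).inv()
    j,i=np.meshgrid(np.arange(n),np.arange(n)); P=np.stack([DIAL[0]+(j-n/2)*s,DIAL[1]-(i-n/2)*s,0*j+z],-1).reshape(-1,3)
    M=np.array([[k["fx"],0,k["cx"]],[0,k["fy"],k["cy"]],[0,0,1]])
    uv=cv2.projectPoints(Q.apply(P-np.array(k["position"])),np.zeros(3),np.zeros(3),M,np.array(k["D"]))[0].reshape(n,n,2).astype(np.float32)
    return cv2.remap(im,uv[...,0],uv[...,1],cv2.INTER_CUBIC)
E
python3 - <<'E'
from h import *
out=[]
for c in("side","top"):
    im=vision.snapshot(c)
    for z in(0.045,0.056): out.append(cv2.resize(rect(c,z,im),(400,400))[:300,:] if 0 else rect(c,z,im)[0:600:2,0:600:2])
g=np.vstack([np.hstack(out[:2]),np.hstack(out[2:])]); cv2.imwrite("pics/rect1.png",g[:,:,::-1])
E
```

```text
(no output)
```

View pics/rect1.png

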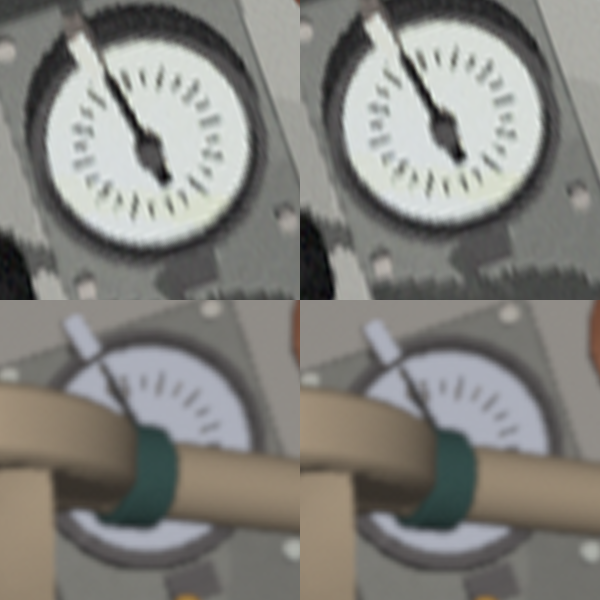

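The plan-view tiles are 0.6 mm/px. From the side camera, the needle at (106,75) about (150,143) is at about 118.5° and the tab at about 123.3°. From the top camera, they're at about 121.7° and 123.7°. That leaves about 3.5°, so I'll push that much, back the finger off, lift it clear and measure unobstructed.

```bash
python3 - <<'E'
from h import *
p,q=pose(121.7,3,0); print(r.move_l(p,q,vel=0.02,guard=18)); r.hold(0.2)
p,q=pose(121.7,3,0,back=0.015); r.move_l(p,q,vel=0.05)
p[2]=0.22; r.move_l(p,q,vel=0.12)
r.move_to([0.42,-0.28,0.25],q); r.hold(0.3)
look(2); out=[]
for c in("side","top"):
    im=vision.snapshot(c); cv2.imwrite(f"pics/{c}3.png",im[:,:,::-1])
    for z in(0.045,0.056): out.append(rect(c,z,im)[::2,::2])
cv2.imwrite("pics/rect2.png",np.vstack([np.hstack(out[:2]),np.hstack(out[2:])])[:,:,::-1])
print(telemetry.current_t())
E
```

```text
False
side needle (122.9, 0.49) tab (125.2, 0.75) (array([0.5068, 0.2092]), 0.47)
side needle (125.7, 0.41) tab (125.4, 0.84) (array([0.5085, 0.2089]), 0.48)
top needle None tab (124.4, 0.67) (array([0.5071, 0.2009]), 0.47)
top needle (124.1, 0.66) tab (123.8, 0.66) (array([0.5108, 0.2013]), 0.63)
17.0417
```

View pics/rect2.png

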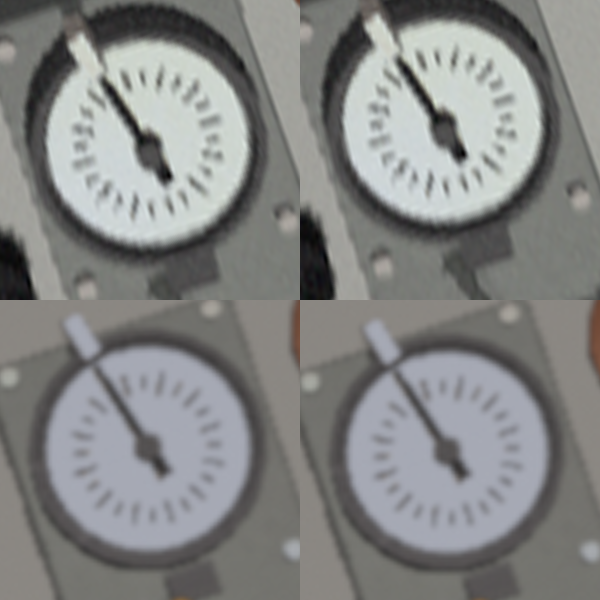

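View pics/top3.png

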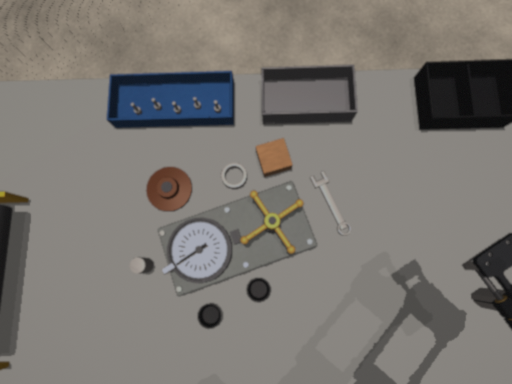

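Both plan views show the needle in line with the tab: tip at (95,365) and tab centre at (383,341) in the top-camera tiles. That gives a needle of about 121–123° and a tab of about 121–123°, with ±5.9° allowed. The overview picture shows nothing else moved and the robot clear of everything.

```bash
python3 -c "
from h import *
r.sign_off()"
```

```text
the job is handed in; nothing more can be done
```

The needle now points at the raised tab, and I've handed the job in. With the gripper shut, I pushed one adjuster arm about 105° counterclockwise. I then backed the finger off, lifted it clear and parked the arm away from the gauge at about 17 s, well under the 51 s limit.

- **Alignment:** with the finger away, my plan views from both cameras put the needle at about 121–123° and the tab at about 121–123°. They agree to about 2°, and the tab's width allows about ±5.9°.
- **Networks:** they put the needle at 123–126° and the tab at 124–125°, which agrees with that. There was one missed needle tip from the top camera. Earlier, with the arm blocking that camera's view, there was one plainly wrong needle reading (−23°).
- **Forces and bystanders:** wrist force readings on the main stroke stayed within about 2 N per axis, and no push tripped its 18 N guard. The last overview picture showed the bystanders where they had been; I judged this by eye and did not measure it.

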